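# Unclamp the tested silver bar and lay it on the staggered pile

### The job

The silver bar in the bench tester has passed: swing the tester's hold-down bar up past upright so that it stays open, and only then slide the bar straight out of the front of the guide channel. Lay the bar flat on the pile in the tray as the next brick of the upper course: squarely over the bare joint, half on each of the two bars below, in line with the row, beside the bar already there. Set it down without letting it drop, leave the pile as it lies and the hold-down bar open, and do not disturb the other things on the table.

Things in the scene. Friction and masses are not known exactly. Their poses are not given: they have to be found in the camera images.
- tester: Fixed grey bench tester for bullion bars, 180 mm deep (x) x 110 mm wide (y); black deck 45 mm above the table; sloping display hump (to 85 mm above the table) at the back, from 10 mm behind the origin on. Origin on the table under the console; x from front to back along the guide channel, y to the left as one faces the console's front, z up. The front face is at x = -80 mm.
- channel_mouth (a point): Mouth of the guide channel: middle of the deck's front edge (tester x = -80, y = 0 mm, 45 mm above the table), axes as the tester's. The channel runs 48 mm back to a stop. Rails 42.5 mm apart have lips 3 mm in over the bar's long edges, 2 mm above it (lips' top 19 mm above the deck): the bar cannot be lifted out, only slid straight out of the front (-x).
- clamp (a joint): Steel hold-down bar hinged across the channel at tester x = -44 mm; 14 mm wide, 10 thick, 0.25 kg, rubber pad below. Angle in rad: 0 = down on the silver bar, grows as the free end is lifted, stop at 1.92; hinge axis parallel to the tester's x. Held only by its weight (about 1.5 N to lift at the grip): let go before upright it falls shut, past upright (1.57) it stays open, then reaching 205 mm above the table.
- clamp_grip (a point): Centre of the red grip at the free end of the hold-down bar: 16 mm wide (tester x), 36 mm long (along the hold-down bar), 16 mm thick; 122 mm from the hinge axis. When down it is 71 mm above the table, 21 mm out beyond the console's left (+y) side, free all round. Its y axis points along the hold-down bar away from the hinge.
- clamp_hinge (a point): Point on the hinge axis of the hold-down bar, at its middle: 44 mm before, 46 mm to the right (-y) of the tester's origin and 71 mm above the table. Axes as the tester's.
- bar: Loose silver bar 84 x 40 x 14 mm, 0.5 kg; origin at the centre of its underside, x along its length, z up. The tested bar: it lies lengthwise in the tester's channel on the deck, against the back stop, under the hold-down bar; its front 36 mm stick out in free air before the console's front face, where it can be gripped across its 40 mm width.
- tray: Fixed felt-covered tray, 130 x 298 mm outside, felt 6 mm above the table, wooden rim 11 mm above the table. Origin on the table under its centre, y along its length and along the row of bars.
- bare_joint (a point): The joint of the lower course that no bar covers yet: on the tray's centre line, 43 mm from the tray's origin towards +y, at the top of the lower course (20 mm above the table), between pile_a and pile_b. Axes as the tray's: y runs along the row. A bar laid properly has its underside centred here, its length along this y.
- pile_a: Loose silver bar 84 x 40 x 14 mm, 0.5 kg; origin at the centre of its underside, x along its length, z up. In the lower course: the end bar on the bare side (tray +y), half of which is to be covered.
- pile_b: Loose silver bar 84 x 40 x 14 mm, 0.5 kg; origin at the centre of its underside, x along its length, z up. Middle bar of the lower course; neighbours are end to end with 2 mm between them.
- pile_c: Loose silver bar 84 x 40 x 14 mm, 0.5 kg; origin at the centre of its underside, x along its length, z up. Other end bar of the lower course (tray -y).
- pile_d: Loose silver bar 84 x 40 x 14 mm, 0.5 kg; origin at the centre of its underside, x along its length, z up. Bar of the upper course, already laid over the joint of pile_b and pile_c; the new bar comes end to end beside it, about 2 mm away when centred.
- flask: Loose steel hip flask, standing, 92 x 22 x 114 mm; origin under its centre. Bystander.
- silver_case: Loose flat dull-silver cigarette case, 78 x 86 x 9 mm; origin under its centre. Bystander.
- gilt_case: Loose flat gilt cigarette case, 78 x 86 x 9 mm; origin under its centre. Bystander.
- compact: Loose round powder compact, 80 mm across, 15 mm high; origin under its centre. Bystander.
- loupe: Loose folding loupe lying flat, 56 x 26 x 13 mm; origin under its black cover. Bystander.
- microscope: Loose small black microscope on a horseshoe foot, 225 mm high, foot about 105 x 70 mm; origin under its foot. Bystander.
Mind the look-alikes: they are no part of the job. What is shaped like the pile_a but blue or yellow is not meant.

How it is judged:
By the outcome, as a careful person would: the job done as asked, in the order asked, and still so for the second after the job is handed in, with the robot touching nothing.
It also fails if it takes over 58 s, if anything falls off the work surface, if the arm or the gripper's body presses on something with over 40 N, if the wrist force passes 120 N, or if a joint passes its speed limit or range.

### The arm

A 6-joint arm with a two-finger parallel gripper is mounted at the origin on the work surface. World frame = base frame: x ahead of the robot, y to its left, z up, the work surface at z = 0. Lengths are in m, angles in rad, forces in N, time in s.
With the tool pointing down it reaches from about 0.25 to 0.8 m from the base axis. Payload 8.5 kg.
Tool frame: the origin (TCP) lies at the very end of the fingers, on their centre line; the grasp point (between the pads) lies 19 mm behind it; y points along the fingers, x is the direction in which the jaws open and shut, and the axes are right-handed (so a half turn about y gives the same grasp; the last joint's range is limited). The gripper opens to 85 mm and grips with 20 to 120 N. Pads are 22 mm wide; open, the fingers measure 114 mm over their backs; the gripper's body (76 mm by 85 mm) begins 54 mm behind the grasp point. The pads swing forward as they close: fully open they stand 13 mm farther back than shut.
Start: joints at [-1.16, 0.238, -0.013, 1.319, 0, 1.571], TCP at [0.21, -0.481, 0.231] pointing down, gripper open.
Joint ranges: [-2.66, 2.66], [-1.03, 1.9], [-1.14, 1.46], [-1.82, 2.27], [-1.45, 1.34], [-3.14, 3.14]. Speed limits (rad/s): [2.22, 2.22, 2.79, 3.14, 3.14, 3.14].

### API

Orientations are given as a rotation vector (axis times angle).
In Python, from bench import arm, capture gives the robot as it stands. Calls block until the motion is done:
- arm.move_pose(position, orientation): joint-space move of the TCP to a pose.
- arm.move_l(position, max_speed=0.15, orientation=None): straight line of the TCP; orientation=None keeps the orientation; max_speed is the mean speed in m/s.
- arm.goto_joints(angles): joint-space move.
- arm.set_gripper(opening, f_grip=None): opening from 0.0 (shut) to 1.0 (fully open); f_grip is the grip in N (None keeps the last); returns when the fingers have stopped.
- arm.wait(seconds).
- arm.ik(position, orientation): joint angles nearest the present ones, or None.
- arm.sense(): the state.
- capture(name): name is "scene" or "top" or "wrist"; returns a dict with "pixels" (480x640x3 uint8, red, green, blue), "range_z" (480x640 float32, m along the optical axis (not along the pixel's ray), 0 where there is no reading), "fx", "fy", "cx", "cy" (pixels), "R" (3x3) and "t" (3): a world point X has camera coordinates R X + t; the wrist camera has in their place "hand_eye" (4x4, takes a point from camera to tool coordinates, whose origin is the TCP and whose axes are the tool frame's). Camera axes: x right, y down, z forward; pixel columns grow to the right and rows downward; lengths in m; the calibration is good to about 2 mm. A picture is of the moment at which its call begins: read the wrist's pose just before it.
A pose or a line that the arm cannot do raises arm.IKError and nothing moves.
- arm.close_job(): hands the job in, once; it reports no verdict.
The state is a dict: "t": time; "joint_pos": joint angles; "qd": joint speeds; "joint_torque": joint torques, N m; "ee_pos": TCP position; "orientation": TCP orientation; "wrist_force": force on the tool from outside, world axes, zero at the start; "torque": the same for the moment, N m; "width": opening from 0.0 (shut) to 1.0 (fully open).
Only numpy, scipy, OpenCV 4.12 (cv2) and the standard library are available. Lean on these libraries where they do the work, as an engineer would, in place of code of your own. Each camera call takes 0.05 s, during which the arm holds its last target.

## Working session

There is one attempt and no reset: what is moved stays moved. The work goes in short steps, each a Python script; the robot and the scene stay as the last script left them, time stands still between calls to the robot, and variables do not carry over. Pictures are saved under pics/ and viewed, and the job is handed in when it is done.

```bash
ls; mkdir -p pics
python3 - <<'E'
from bench import arm, capture
import cv2, numpy as np, pickle
for n in ("scene","top"):
    c=capture(n); pickle.dump(c,open(f"{n}0.pkl","wb"))
    cv2.imwrite(f"pics/{n}0.png",c["pixels"][:,:,::-1]); print(n,c["fx"],c["cx"],c["cy"],c["R"],c["t"])
print(arm.sense())
E
```

```text
pics
scene 492.3297418233992 319.28432846521383 254.2300846176596 [[ 0.20657851  0.97832819  0.01411647]
 [ 0.6849221  -0.13429124 -0.71613377]
 [-0.69871814  0.15760653 -0.69782028]] [-0.1115067  -0.29629407  1.78646461]
top 498.18509702671787 320.39766435401094 245.27908297811751 [[-3.39823269e-04 -9.99957539e-01 -9.20889756e-03]
 [-9.98086126e-01  9.08620745e-04 -6.18325126e-02]
 [ 6.18382546e-02  9.17026077e-03 -9.98044055e-01]] [0.01893047 0.47066942 1.4330288 ]
{'t': 0.1, 'joint_pos': array([-1.16000811e+00,  2.38705751e-01, -1.41621938e-02,  1.31920950e+00,
       -3.48894986e-05,  1.57078394e+00]), 'qd': array([-1.05483683e-03, -7.01849710e-04,  2.92406791e-03,  4.95366752e-04,
        4.90643917e-04,  3.48106824e-05]), 'joint_torque': array([ 3.61580651e-04, -5.39721966e+01,  3.46997881e+01,  1.34236834e-02,
        3.98586337e-05, -1.57699833e-05]), 'ee_pos': array([ 0.20948982, -0.4809839 ,  0.23075283]), 'orientation': array([-1.37530001,  0.90230857, -0.9005145 ]), 'wrist_force': array([ 0.41467421, -0.55819905, -0.62792866]), 'torque': array([0.04331046, 0.0168436 , 0.0168903 ]), 'width': 0.9990128137109414}
```

View pics/scene0.png

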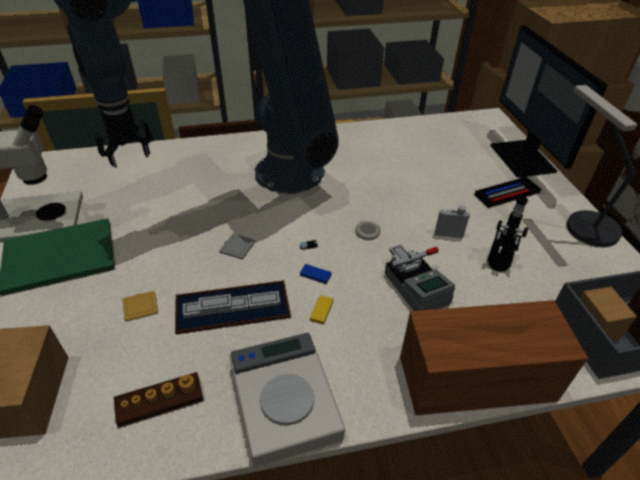

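View pics/top0.png

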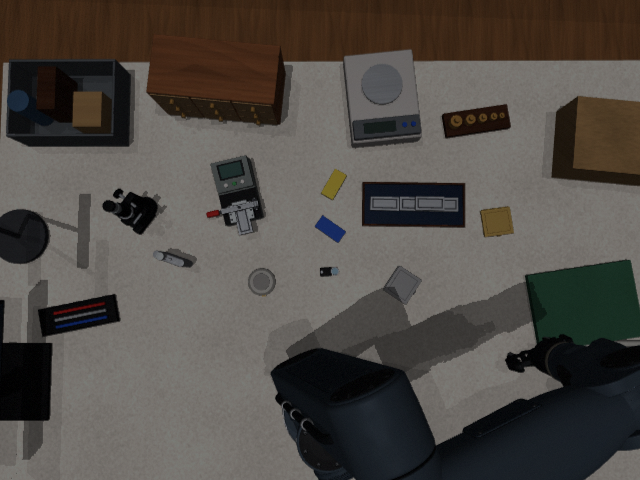

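The top view shows the tester at (237,195), its red grip at (213,213) and the tray at (413,204). The blue bar (330,229) and yellow bar (334,184) are look-alikes. Next I'll enlarge both targets.

```bash
cat > h.py <<'E'
import numpy as np, cv2, pickle
from bench import arm, capture
def cloud(c):
    z=c["range_z"]; v,u=np.mgrid[0:480,0:640]
    P=np.stack([(u-c["cx"])/c["fx"]*z,(v-c["cy"])/c["fy"]*z,z],-1)
    W=(P-c["t"])@c["R"]; W[z==0]=np.nan; return W
E
python3 - <<'E'
from h import *
c=pickle.load(open("top0.pkl","rb")); W=cloud(c)
im=c["pixels"][:,:,::-1]
a=cv2.convertScaleAbs(cv2.resize(im[150:245,195:275],None,fx=5,fy=5,interpolation=cv2.INTER_CUBIC),alpha=1.5)
b=cv2.convertScaleAbs(cv2.resize(im[175:235,355:475],None,fx=5,fy=5,interpolation=cv2.INTER_CUBIC),alpha=1.5)
cv2.imwrite("pics/a.png",a);cv2.imwrite("pics/b.png",b)
for n,(u,v) in dict(table=(300,300),grip=(213,213),bar=(243,228),deck=(258,195),hump=(230,170)).items(): print(n,W[v,u])
print(np.round(W[204,355:475:2,1:]*1000).astype(int).tolist())
E
```

```text
table [0.31205162 0.07798896 0.00663026]
grip [0.55716893 0.31777696 0.08006021]
bar [0.51711383 0.23708479 0.0585645 ]
deck [0.6161102  0.19943843 0.02815602]
hump [0.67787977 0.27106136 0.08268921]
[[-83, 1], [-89, -3], [-95, 4], [-101, 3], [-106, 9], [-112, 7], [-118, 13], [-124, 8], [-129, 19], [-134, 22], [-140, 21], [-146, 18], [-152, 15], [-158, 19], [-164, 14], [-170, 17], [-174, 25], [-180, 23], [-187, 19], [-192, 22], [-199, 18], [-204, 19], [-212, 8], [-217, 14], [-222, 16], [-227, 24], [-233, 21], [-238, 26], [-244, 21], [-250, 24], [-254, 32], [-259, 36], [-265, 34], [-270, 39], [-277, 31], [-282, 38], [-288, 37], [-294, 34], [-300, 34], [-304, 40], [-313, 27], [-317, 33], [-322, 37], [-328, 34], [-335, 32], [-342, 25], [-348, 23], [-354, 22], [-361, 19], [-365, 25], [-370, 27], [-379, 17], [-389, 1], [-393, 9], [-398, 11], [-407, 0], [-412, 3], [-419, 0], [-422, 7], [-431, -1]]
```

View pics/a.png

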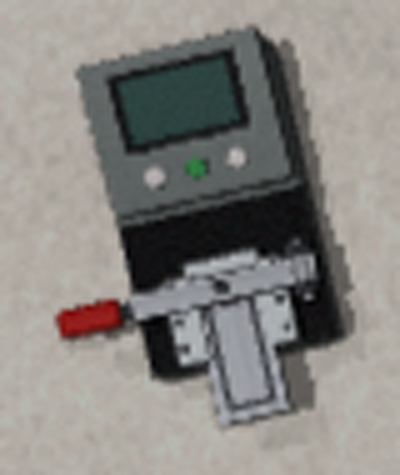

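View pics/b.png

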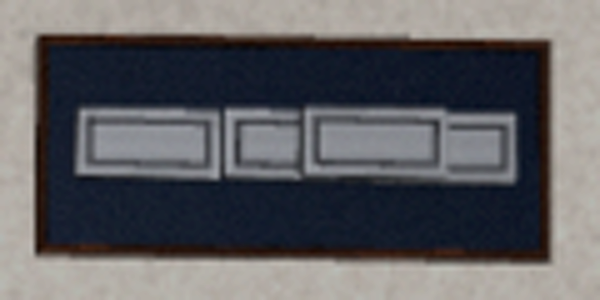

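The bare joint is between the left (+y) bar and the middle bar; pile_d sits to the right of it. Now I'll take a wrist view of each.

```bash
cat >> h.py <<'E'
from scipy.spatial.transform import Rotation as Ro
def down(a):  # tool pointing down, jaw (tool x) along world angle a
    x=np.array([np.cos(a),np.sin(a),0]);y=np.array([0,0,-1.]);return Ro.from_matrix(np.c_[x,y,np.cross(x,y)]).as_rotvec()
def wcap(f):
    s=arm.sense(); c=capture("wrist"); R=Ro.from_rotvec(s["orientation"]).as_matrix()
    T=np.eye(4);T[:3,:3]=R;T[:3,3]=s["ee_pos"];T=T@c["hand_eye"]
    c["R"]=T[:3,:3].T;c["t"]=-T[:3,:3].T@T[:3,3]
    pickle.dump(c,open(f+".pkl","wb"));cv2.imwrite(f"pics/{f}.png",cv2.convertScaleAbs(c["pixels"][:,:,::-1],alpha=1.4)); return c
def pix(c,u,v,z):  # intersect ray with plane height z
    d=c["R"].T@np.array([(u-c["cx"])/c["fx"],(v-c["cy"])/c["fy"],1]);o=-c["R"].T@c["t"]
    return o+d*(z-o[2])/d[2]
def proj(c,P):
    q=np.atleast_2d(P)@c["R"].T+c["t"];return np.c_[q[:,0]/q[:,2]*c["fx"]+c["cx"],q[:,1]/q[:,2]*c["fy"]+c["cy"]]
def cam(f): return pickle.load(open(f+".pkl","rb"))
E
python3 - <<'E'
from h import *
c=capture("wrist"); print(c["hand_eye"],c["fx"],c["cx"],c["cy"])
for a in (-np.pi/2,np.pi/2,0,np.pi): print(a,arm.ik([.55,-.16,.3],down(a)),arm.ik([.5,.26,.33],down(a)))
print(arm.sense()["t"])
E
```

```text
[[ 9.99999616e-01  6.84914784e-04 -5.47368282e-04  5.22904808e-04]
 [ 7.31209287e-04 -3.07009285e-01  9.51706238e-01 -1.42684253e-01]
 [ 4.83790528e-04 -9.51706273e-01 -3.07009668e-01  7.82031331e-02]
 [ 0.00000000e+00  0.00000000e+00  0.00000000e+00  1.00000000e+00]] 349.3955733345294 311.21182392462003 238.31439646463127
-1.5707963267948966 [-0.28309579  0.31227325  0.2638241   1.52234717  0.          2.85849687] [ 0.47951929  0.29783465  0.31880006  1.59176174  0.         -2.66207336]
1.5707963267948966 [-0.28309579  0.31227325  0.2638241   1.52234717  0.         -0.28309579] [0.47951929 0.29783465 0.31880006 1.59176174 0.         0.47951929]
0 [-2.83095785e-01  3.12273254e-01  2.63824100e-01  1.52234717e+00
  4.44089210e-16  1.28770054e+00] [4.79519292e-01 2.97834647e-01 3.18800059e-01 1.59176174e+00
 4.44089210e-16 2.05031562e+00]
3.141592653589793 [-0.28309579  0.31227325  0.2638241   1.52234717  0.         -1.85389211] [ 0.47951929  0.29783465  0.31880006  1.59176174  0.         -1.09127703]
0.15
```

Run:
```python
from h import *
arm.move_pose([.54,-.20,.20],down(np.pi/2)); wcap("tray1")
print(arm.sense()["t"],arm.sense()["ee_pos"])
arm.move_pose([.50,.25,.24],down(np.pi/2)); wcap("test1")
print(arm.sense()["t"],arm.sense()["ee_pos"])
```

```text
1.8833 [ 0.53970213 -0.20066839  0.20010086]
3.5917 [0.50045196 0.2490441  0.23989601]
```

View pics/tray1.png

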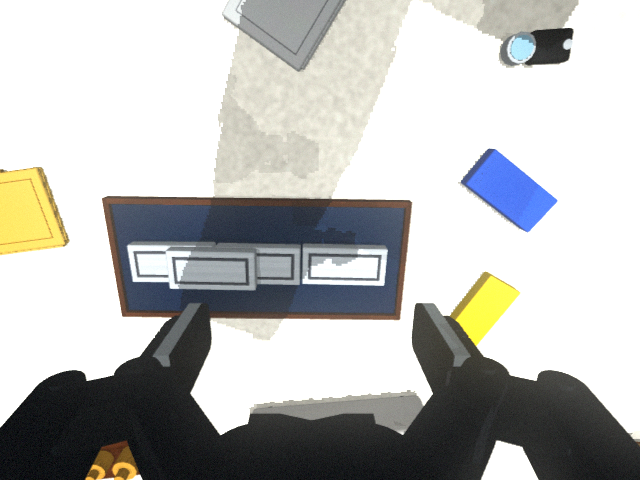

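View pics/test1.png

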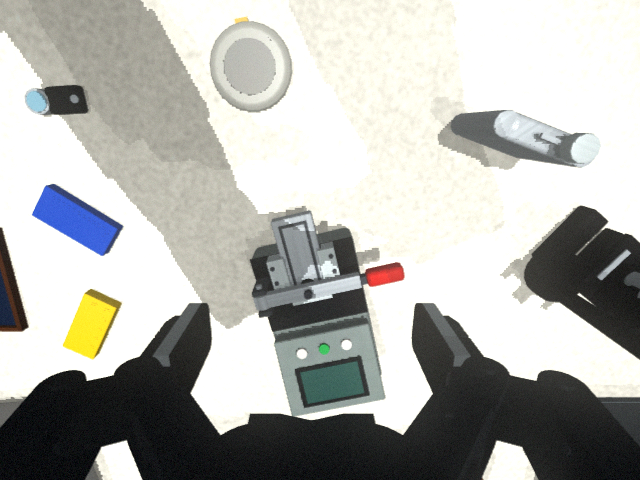

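The wrist tray view shows lower-course bars at (170,263), (260,265) and (345,265) with pile_d at (211,268). The bare joint is at about (302,265), on the +y side since right is +y here. The tester view has the bar nose at (290,212) and the red grip at (385,274). I'll crop in to pick corners.

Run:
```python
from h import *
c=cam("test1"); im=c["pixels"][195:325,240:410,::-1]
cv2.imwrite("pics/c1.png",cv2.resize(im,None,fx=4.5,fy=4.5,interpolation=cv2.INTER_CUBIC))
c=cam("tray1"); im=c["pixels"][190:325,100:415,::-1]
cv2.imwrite("pics/c2.png",cv2.resize(im,None,fx=2.5,fy=2.5,interpolation=cv2.INTER_CUBIC))
```

```text
(no output)
```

View pics/c1.png

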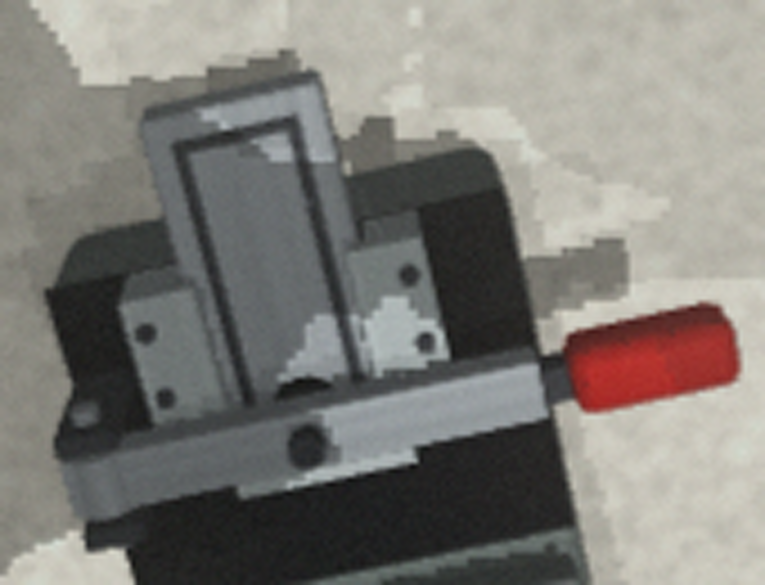

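View pics/c2.png

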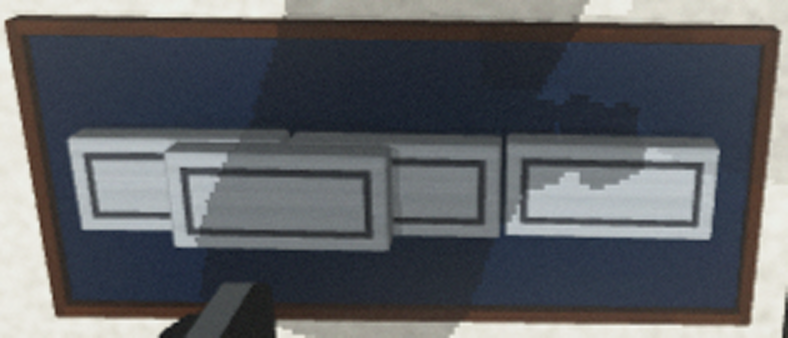

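```bash
cat > fit.py <<'E'
from h import *
from scipy.optimize import least_squares
def fit(c,pts,x0,names=None):
    M=np.array([p[0] for p in pts],float)/1000;U=np.array([p[1] for p in pts],float)
    def tr(q):
        R=Ro.from_euler('z',q[2]).as_matrix();return M@R.T+[q[0],q[1],0]
    f=lambda q:(proj(c,tr(q))-U).ravel()
    r=least_squares(f,x0,loss='soft_l1');return r.x,np.round(f(r.x).reshape(-1,2),1)
E
python3 - <<'E'
from fit import *
k=lambda x,y,s,u0,v0:(u0+(x+.5)/s-.5,v0+(y+.5)/s-.5)
c=cam("test1");A=lambda x,y:k(x,y,4.5,240,195)
pts=[((-116,-20,59),A(146,124)),((-116,20,59),A(324,86)),((-80,-55,45),A(48,290)),((-80,55,45),A(502,184)),((-44,76,71),A(653,358))]
q,r=fit(c,pts,[.6,.22,.2]);print("tester",q,np.degrees(q[2]),r.tolist())
q2,r=fit(c,pts[:2]+pts[4:],[.6,.22,.2]);print("no deck",q2,r.tolist())
c=cam("tray1");A=lambda x,y:k(x,y,2.5,100,190)
pts=[((-65,-149,11),A(10,22)),((-65,149,11),A(776,33)),((65,149,11),A(750,324)),((65,-149,11),A(57,316))]
q,r=fit(c,pts,[.6,-.18,0]);print("tray",q,r.tolist())
R=Ro.from_euler('z',q[2]).as_matrix();print("joint",R@[0,.043,0]+[q[0],q[1],0])
b=lambda l,h:[((-20,-42,h),A(*l[0])),((-20,42,h),A(*l[1])),((20,42,h),A(*l[2])),((20,-42,h),A(*l[3]))]
a,r=fit(c,b([(508,148),(717,150),(712,240),(506,236)],20),[.6,-.1,0]);print("a",a,r.tolist())
d,r=fit(c,b([(167,154),(389,158),(391,250),(174,247)],34),[.6,-.2,0]);print("d",d,r.tolist())
print("b right end",pix(c,*A(502,150),.02),pix(c,*A(499,237),.02))
# depth heights
W=cloud(c)
for n,(x,y) in dict(a=(610,190),d=(280,200),felt=(400,280)).items():
    u,v=map(int,A(x,y)); print(n,np.nanmedian(W[v-4:v+5,u-4:u+5].reshape(-1,3),0))
E
```

```text
tester [0.61822327 0.25599341 0.22800512] 13.063730962694095 [[-0.8, 0.3], [0.2, -0.4], [-1.2, -0.0], [2.3, 0.5], [0.3, -0.2]]
no deck [0.61833972 0.25563299 0.22324052] [[-0.7, 0.2], [0.4, -0.4], [0.2, 0.2]]
tray [ 0.59398083 -0.2538157  -0.01530105] [[-1.4, -0.6], [1.7, -0.7], [-0.3, 1.3], [0.2, 1.1]]
joint [ 0.59463875 -0.21082073  0.        ]
a [ 0.59552404 -0.16821188 -0.01508229] [[-0.8, -0.8], [1.3, -0.5], [0.1, 0.6], [-0.2, 1.2]]
d [ 0.59312301 -0.29610375 -0.02710107] [[-0.8, -1.0], [-0.0, -0.4], [0.1, 1.3], [0.6, 0.5]]
b right end [ 0.57658712 -0.21148126  0.02      ] [ 0.61404348 -0.21309564  0.02      ]
a [ 0.59251215 -0.16943068  0.02034296]
d [ 0.590874   -0.29653264  0.03444828]
felt [ 0.63984963 -0.25714893  0.00604124]
```

```bash
cat > clamp.py <<'E'
from h import *
TX,TY,TW=.6183,.2558,.2255
RT=Ro.from_euler('z',TW).as_matrix()
def tw(p): return RT@(np.array(p,float)/1000)+[TX,TY,0]
def pose(th,phi,sg,back=19):
    g=tw([-44,-46+122*np.cos(th),71+122*np.sin(th)])
    p=RT@np.array([0,-np.sin(phi),-np.cos(phi)]); x=sg*RT[:,0]
    return g+p*back/1000, Ro.from_matrix(np.c_[x,p,np.cross(x,p)]).as_rotvec()
E
python3 - <<'E'
from clamp import *
print("grip",tw([-44,76,71]),"bar front",tw([-116,0,59]))
lim=np.array([[-2.66,2.66],[-1.03,1.9],[-1.14,1.46],[-1.82,2.27],[-1.45,1.34],[-3.14,3.14]])
for sg in (1,-1):
  for p0 in (1.3,1.0,.8,.6,.4):
    ok=[];q=[]
    for th in np.linspace(0,1.8,10):
        j=arm.ik(*pose(th,p0-th,sg)); ok.append(int(j is not None)); q.append(j)
    pre=arm.ik(*pose(0,p0,sg,-60))
    print(sg,p0,ok,pre is not None)
    if all(ok): print(np.round(q[0],2),np.round(q[5],2),np.round(q[-1],2))
E
```

```text
grip [0.55842085 0.32003774 0.071     ] bar front [0.50523684 0.22986313 0.059     ]
1 1.3 [1, 1, 1, 1, 1, 1, 1, 1, 1, 1] False
[ 0.87  1.24  0.72  2.19 -0.88  2.8 ] [ 0.56  0.52  0.19  1.34 -0.28  1.92] [0.06 0.47 0.09 1.28 0.49 1.39]
1 1.0 [1, 1, 1, 1, 1, 1, 1, 1, 1, 1] True
[ 0.83  1.01  0.5   1.79 -0.76  2.48] [0.44 0.45 0.1  1.23 0.   1.78] [-0.04  0.57  0.11  1.38  0.76  1.2 ]
1 0.8 [1, 1, 1, 1, 1, 1, 1, 1, 1, 1] True
[ 0.79  0.87  0.37  1.57 -0.65  2.31] [0.34 0.43 0.06 1.17 0.2  1.69] [-0.1   0.67  0.15  1.51  0.92  1.02]
1 0.6 [1, 1, 1, 1, 1, 1, 1, 1, 1, 1] True
[ 0.74  0.76  0.25  1.39 -0.51  2.17] [0.26 0.44 0.02 1.14 0.4  1.6 ] [-0.13  0.79  0.2   1.72  1.06  0.77]
1 0.4 [1, 1, 1, 1, 1, 1, 1, 1, 1, 1] True
[ 0.68  0.66  0.15  1.24 -0.36  2.06] [ 0.17  0.47 -0.    1.14  0.6   1.51] [-0.15  0.95  0.27  2.02  1.16  0.4 ]
-1 1.3 [1, 1, 1, 1, 1, 1, 1, 1, 1, 1] False
[ 0.87  1.24  0.72  2.19 -0.88 -0.34] [ 0.56  0.52  0.19  1.34 -0.28 -1.22] [ 0.06  0.47  0.09  1.28  0.49 -1.75]
-1 1.0 [1, 1, 1, 1, 1, 1, 1, 1, 1, 1] True
[ 0.83  1.01  0.5   1.79 -0.76 -0.66] [ 0.44  0.45  0.1   1.23  0.   -1.36] [-0.04  0.57  0.11  1.38  0.76 -1.95]
-1 0.8 [1, 1, 1, 1, 1, 1, 1, 1, 1, 1] True
[ 0.79  0.87  0.37  1.57 -0.65 -0.83] [ 0.34  0.43  0.06  1.17  0.2  -1.45] [-0.1   0.67  0.15  1.51  0.92 -2.12]
-1 0.6 [1, 1, 1, 1, 1, 1, 1, 1, 1, 1] True
[ 0.74  0.76  0.25  1.39 -0.51 -0.97] [ 0.26  0.44  0.02  1.14  0.4  -1.54] [-0.13  0.79  0.2   1.72  1.06 -2.37]
-1 0.4 [1, 1, 1, 1, 1, 1, 1, 1, 1, 1] True
[ 0.68  0.66  0.15  1.24 -0.36 -1.09] [ 0.17  0.47 -0.    1.14  0.6  -1.63] [-0.15  0.95  0.27  2.02  1.16 -2.74]
```

Run:
```python
from clamp import *
for f in ("top0","test1"):
    W=cloud(cam(f)).reshape(-1,3)
    for n,b in dict(micro=(.5,.75,.4,.6),flask=(.40,.52,.33,.46)).items():
        m=(W[:,0]>b[0])&(W[:,0]<b[1])&(W[:,1]>b[2])&(W[:,1]<b[3])&(W[:,2]>.03)&(W[:,2]<.3)
        if m.sum(): print(f,n,m.sum(),np.round(np.percentile(W[m],[1,50,99],axis=0),3).tolist())
```

```text
top0 micro 1015 [[0.521, 0.495, 0.037], [0.561, 0.535, 0.145], [0.609, 0.568, 0.229]]
top0 flask 287 [[0.409, 0.393, 0.034], [0.428, 0.426, 0.092], [0.447, 0.459, 0.117]]
test1 micro 5864 [[0.52, 0.492, 0.035], [0.568, 0.517, 0.082], [0.6, 0.555, 0.151]]
test1 flask 4473 [[0.41, 0.393, 0.033], [0.43, 0.426, 0.092], [0.45, 0.459, 0.115]]
```

Run:
```python
from clamp import *
arm.set_gripper(.5)
arm.move_pose(*pose(0,.5,-1,-110))
P,o=pose(0,.5,-1,19)
arm.move_l(P,.12)
wcap("grip1"); s=arm.sense(); print(s["t"],s["ee_pos"]-P,s["wrist_force"])
```

```text
6.6333 [0.00028481 0.00056246 0.00066253] [-0.88355722 -0.55666557  0.40117376]
```

View pics/grip1.png

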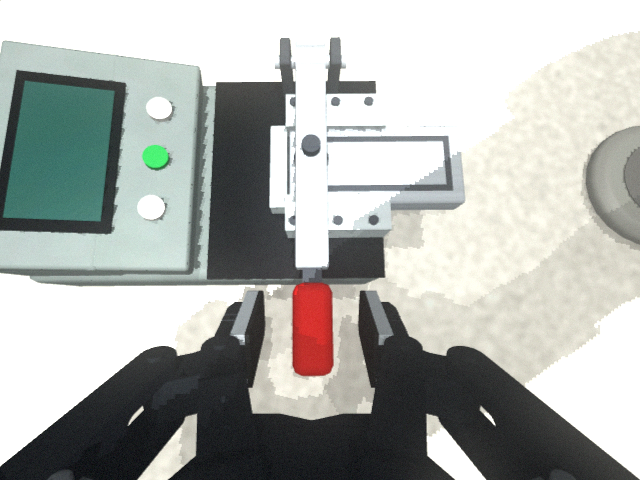

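The red grip (313,330) sits centred between the pads and the hold-down bar is in line with the tool. I'll close and swing it.

Run:
```python
from clamp import *
arm.set_gripper(0,25); s=arm.sense(); print("w",s["width"],s["wrist_force"])
for th in np.linspace(0,1.84,9)[1:]:
    P,o=pose(th,.5-.77*th,-1)
    arm.move_l(P,.12,o); s=arm.sense(); print(round(th,2),round(s["t"],2),np.round(s["wrist_force"],1),round(s["width"],3),np.round(s["ee_pos"]-P,4))
wcap("open1")
c=capture("scene"); cv2.imwrite("pics/s1.png",cv2.resize(c["pixels"][200:330,340:540,::-1],None,fx=3.5,fy=3.5))
```

```text
w 0.18334608802576977 [-1.41068876  1.87194391  3.49510907]
0.23 7.35 [-2.4  3.5  1.6] 0.182 [0.     0.0001 0.0013]
0.46 7.72 [-1.7  3.6  1.5] 0.177 [ 0.0002 -0.0001  0.0013]
0.69 8.08 [-1.7  4.   3.6] 0.182 [ 0.0003 -0.0002  0.001 ]
0.92 8.45 [-1.4  3.8  4. ] 0.181 [ 0.0004 -0.      0.0007]
1.15 8.82 [-1.1  4.   5.3] 0.184 [ 0.0006 -0.      0.0004]
1.38 9.18 [0.8 2.9 5.1] 0.18 [ 0.0008 -0.0001  0.0002]
1.61 9.55 [3.7 2.2 5.5] 0.188 [ 0.0011 -0.0004 -0.0002]
1.84 9.91 [6.4 0.3 4.5] 0.181 [ 0.0014 -0.0007 -0.0009]
```

View pics/s1.png

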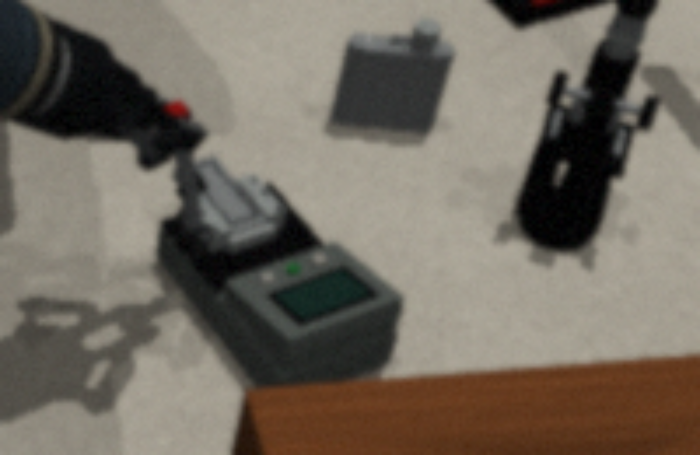

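View pics/open1.png

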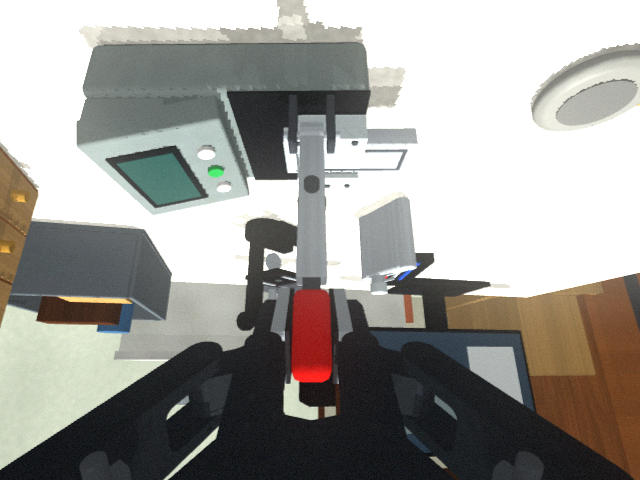

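Run:
```python
from clamp import *
arm.set_gripper(.6)
P,o=pose(1.84,.5-.77*1.84,-1,-70)
arm.move_l(P,.15)
o=down(np.pi/2+TW)
arm.move_l(tw([-170,-40,300]),.2,o)
arm.move_l(tw([-125,0,190]),.2,o)
wcap("bar1"); s=arm.sense(); print(s["t"],s["ee_pos"],s["width"],s["joint_pos"])
```

```text
14.275 [0.49679102 0.2276609  0.19123744] 0.6013112045816494 [ 4.29753086e-01  2.89576500e-01 -4.59022564e-02  1.23379000e+00
 -8.72910052e-05  2.04543296e-01]
```

View pics/bar1.png

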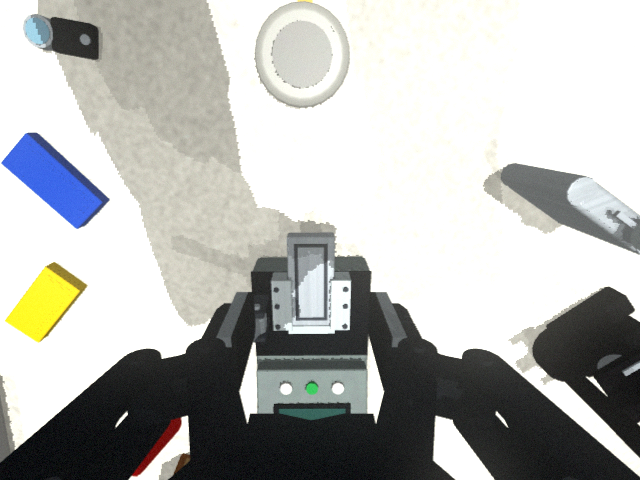

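The hold-down bar stays open, with its red end at (155,445). The silver bar's nose at (311,235) looks parallel to the image columns. I'll refine the pose in a crop.

Run:
```python
from h import *
c=cam("bar1"); im=c["pixels"][215:420,240:385,::-1]
cv2.imwrite("pics/c3.png",cv2.convertScaleAbs(cv2.resize(im,None,fx=2.9*1.4,fy=2.9,interpolation=cv2.INTER_CUBIC)[:, :],alpha=.9))
im=c["pixels"][220:345,260:365,::-1]; cv2.imwrite("pics/c4.png",cv2.resize(im,None,fx=4.8,fy=4.8,interpolation=cv2.INTER_CUBIC))
```

```text
(no output)
```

View pics/c4.png

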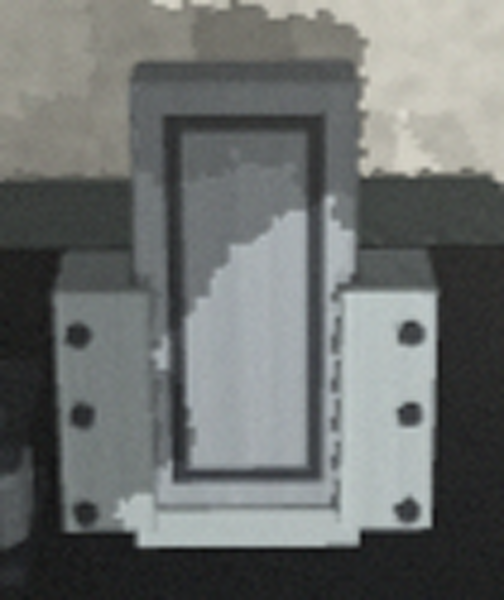

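Run:
```python
from clamp import *
c=cam("bar1");k=lambda x,y:(260+(x+.5)/4.8-.5,220+(y+.5)/4.8-.5)
pt={n:pix(c,*k(*p),.059) for n,p in dict(fl=(132,80),fr=(357,80),gfl=(165,115),gfr=(325,115),grl=(176,480),grr=(318,480)).items()}
for n,p in pt.items(): print(n,np.round((p-[TX,TY,0])@RT*1000,1))
f=(pt["gfl"]+pt["gfr"])/2;r=(pt["grl"]+pt["grr"])/2;d=r-f;print("yaw",np.arctan2(d[1],d[0]),"vs",TW)
W=cloud(c);u,v=map(int,k(245,150));print(np.nanmedian(W[v-3:v+4,u-3:u+4].reshape(-1,3),0))
```

```text
fl [-117.2  -20.4   59. ]
fr [-117.2   18.2   59. ]
gfl [-110.8  -14.8   59. ]
gfr [-110.8   12.8   59. ]
grl [-39.1 -13.9  59. ]
grr [-39.1  12.6  59. ]
yaw 0.23063053931591976 vs 0.2255
[0.51622535 0.23079213 0.05931207]
```

```bash
sed -i 's/^TX,TY,TW=.*/TX,TY,TW=.6183,.2558,.2275/' clamp.py
python3 - <<'E'
from clamp import *
o=down(np.pi/2+TW)
arm.move_l(tw([-104,-.9,90]),.15,o)
arm.move_l(tw([-104,-.9,45.0]),.08)
s=arm.sense();print(s["t"],s["ee_pos"],s["wrist_force"]); 
arm.set_gripper(0,60); s=arm.sense();print("closed",s["t"],s["width"],s["wrist_force"])
arm.move_l(tw([-112,-.9,45.3]),.03); s=arm.sense();print(s["wrist_force"],s["width"])
arm.move_l(tw([-190,-.9,45.3]),.08); s=arm.sense();print(s["t"],s["wrist_force"],s["width"])
wcap("held1")
E
```

```text
15.8167 [0.51739548 0.23156698 0.04531104] [-0.32529373 -0.06583905  0.06248665]
closed 16.075 0.45100233084347635 [-1.48130389  0.75730046  4.42706892]
[-0.14836947  0.44101751  6.14127036] 0.4541094289579055
17.6167 [-0.55185396 -0.072061   -3.94061632] 0.4538370487441294
```

View pics/held1.png

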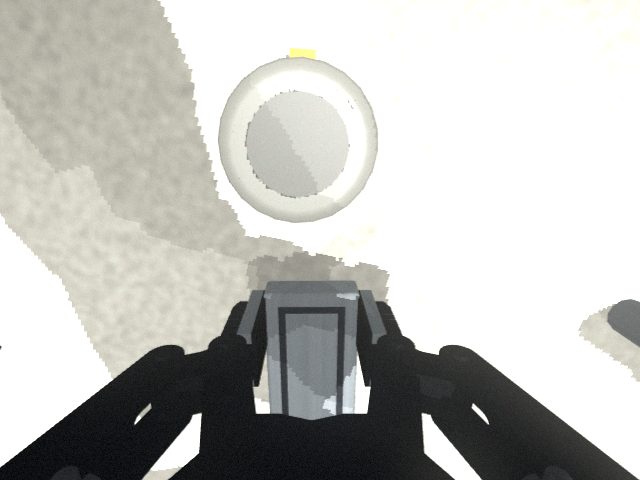

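The bar is out and gripped, with its front edge at (311,290). I'll lift it, turn it and hover over the joint.

Run:
```python
from clamp import *
p=arm.sense()["ee_pos"]; arm.move_l([p[0],p[1],.20],.2)
A=-.0151; zt=np.array([-np.sin(A),np.cos(A),0]); J=np.array([.5950,-.2110,0])
T=J+zt*.030+[0,0,.09]
arm.move_pose(T+[0,0,.06],down(A)); arm.move_l(T,.15)
arm.wait(.2); c=wcap("hov1"); s=arm.sense(); print(s["t"],s["ee_pos"]-T,s["width"],s["wrist_force"])
im=cv2.resize(c["pixels"][190:430,190:430,::-1],None,fx=2.5,fy=2.5,interpolation=cv2.INTER_CUBIC);cv2.imwrite("pics/c5.png",im)
c=capture("scene");pickle.dump(c,open("scene1.pkl","wb")); cv2.imwrite("pics/s2.png",cv2.resize(c["pixels"][210:350,150:350,::-1],None,fx=3.5,fy=3.5,interpolation=cv2.INTER_CUBIC))
```

```text
20.9667 [ 0.00061908 -0.0001389   0.00111247] 0.4487205530769488 [-0.07289551  0.41644957 -3.94516393]
```

View pics/hov1.png

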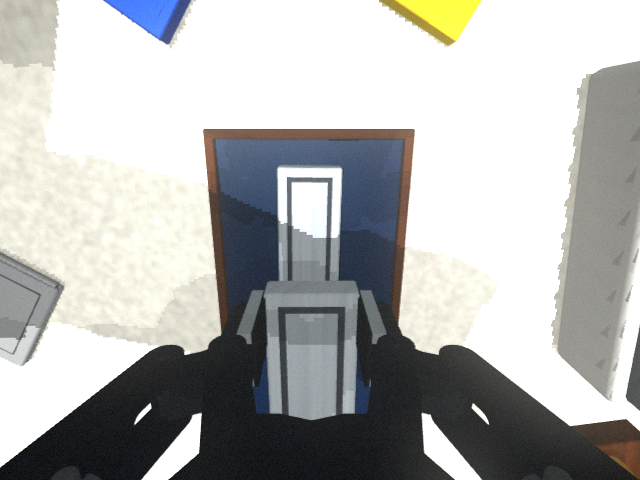

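View pics/c5.png

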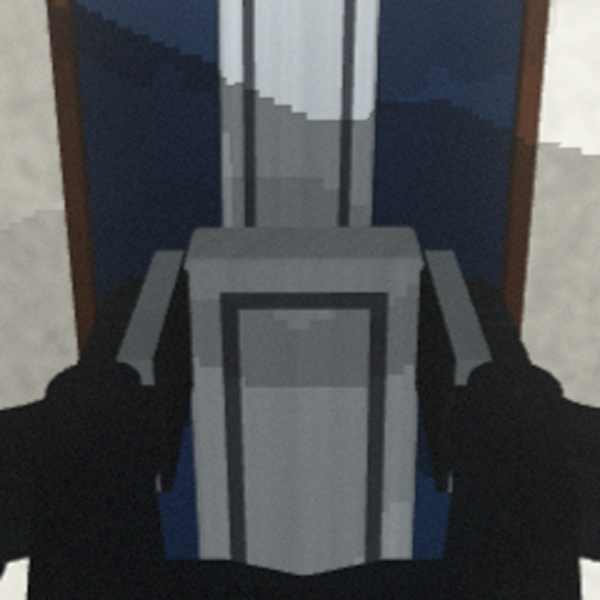

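View pics/s2.png

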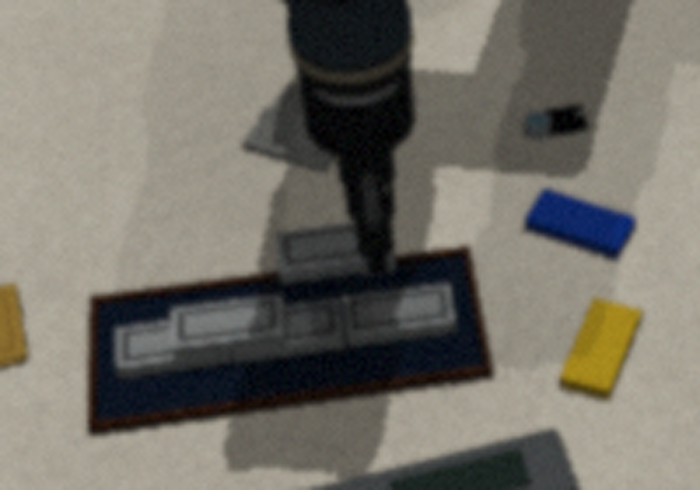

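Run:
```python
from fit import *
c=cam("hov1");k=lambda x,y:np.array((190+(x+.5)/2.5-.5,190+(y+.5)/2.5-.5))
W=cloud(c); zt=.091
u0,v0=k(255,330).astype(int);u1,v1=k(355,540).astype(int)
P=W[v0:v1,u0:u1].reshape(-1,3);P=P[~np.isnan(P[:,0])]
Am=np.c_[P[:,:2]-P[:,:2].mean(0),np.ones(len(P))];s=np.linalg.lstsq(Am,P[:,2],rcond=None)[0];print("top plane slope x,y,z",s,P.mean(0),P.std(0))
for zb in (.0905,.0915):
  pts=[((-20,42,14),k(189,263)),((20,42,14),k(421,264)),((-20,42,0),k(193,230)),((20,42,0),k(417,228))]
  pts=[((x,y,z+zb*1000),p) for (x,y,z),p in pts]
  q,r=fit(c,pts,[.595,-.211,0]);print("held",q,r.tolist())
# pile_a far end in full image
pts=[((-20,42,20),(278.5,168)),((20,42,20),(341,168))]
for p in pts: print("a far",pix(c,*p[1],.02))
im=cv2.resize(c["pixels"][150:300,260:360,::-1],None,fx=4,fy=4,interpolation=cv2.INTER_CUBIC);cv2.imwrite("pics/c6.png",im)
```

```text
top plane slope x,y,z [0.0014054  0.00822666 0.10446721] [ 0.59538162 -0.20249905  0.10446721] [0.00508304 0.01274385 0.00053385]
held [ 0.59585823 -0.21141954 -0.01317834] [[-2.2, 0.6], [2.4, 0.0], [0.3, -0.6], [-0.3, 0.0]]
held [ 0.59586491 -0.21093411 -0.0131368 ] [[-2.5, 0.7], [2.7, 0.1], [-0.1, -0.7], [0.0, -0.0]]
a far [ 0.57717066 -0.12709578  0.02      ]
a far [ 0.61492918 -0.12764689  0.02      ]
```

View pics/c6.png

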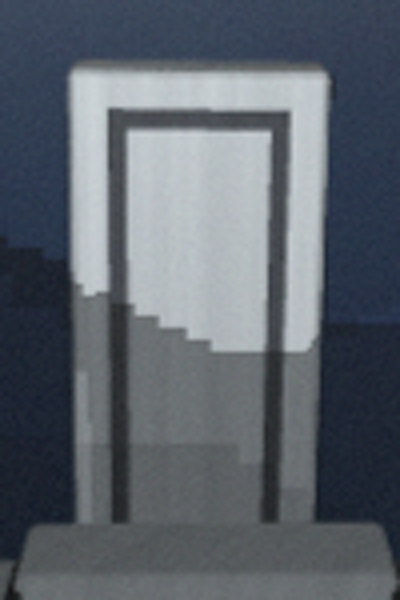

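The held bar is level to about 0.5° and in line with pile_a at (309,168 in hov1). I'll correct by under 1 mm and lower until contact.

Run:
```python
from clamp import *
s=arm.sense(); p=s["ee_pos"]+[-.0009,.0007,0]
T=np.array([p[0]-.0006,p[1],.045]); arm.move_l(T,.1)
T[2]=.0235; arm.move_l(T,.03); arm.wait(.15); b=arm.sense(); print(b["t"],b["ee_pos"]-T,b["wrist_force"])
z=T[2]
while z>.0185:
    z-=.0005; arm.move_l([T[0],T[1],z],.02); arm.wait(.08); s=arm.sense(); f=s["wrist_force"][2]-b["wrist_force"][2]
    print(round(z,4),round(s["ee_pos"][2],4),np.round(s["wrist_force"],1))
    if f>3.0: break
print(s["t"],s["ee_pos"]); wcap("low1")
```

```text
22.6333 [ 1.79977335e-04 -5.86080379e-05  2.25669088e-04] [ 0.2511645   0.16450408 -4.51423206]
0.023 0.023 [ 1.2  0.2 -4.7]
0.0225 0.0225 [-0.2 -0.3 -4.3]
0.022 0.022 [-0.2 -0.1 -4.5]
0.0215 0.0215 [-0.2  0.2 -4.2]
0.021 0.0211 [-0.5  0.8 -2.1]
0.0205 0.0211 [-1.5  0.9  5.8]
24.6333 [ 0.5945434  -0.1804008   0.02105171]
```

View pics/low1.png

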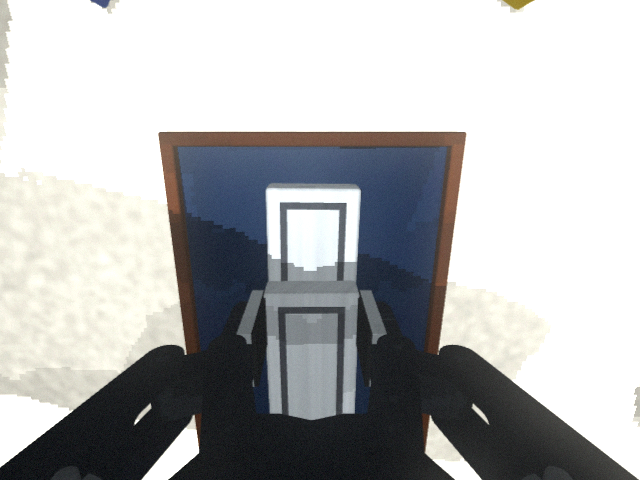

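Contact came at the expected height, and the bar's edges (266–358) line up with pile_a's. Releasing, then checking.

Run:
```python
from clamp import *
p=arm.sense()["ee_pos"]; arm.move_l([p[0],p[1],.0208],.02)
arm.set_gripper(.62); s=arm.sense(); print(s["t"],s["width"],s["wrist_force"],s["ee_pos"])
arm.move_l([p[0],p[1],.07],.08); arm.move_l([p[0],p[1],.20],.2)
arm.move_pose([.54,-.20,.20],down(np.pi/2)); c=wcap("fin1"); print(arm.sense()["t"])
cv2.imwrite("pics/c7.png",cv2.resize(c["pixels"][190:325,100:415,::-1],None,fx=2.5,fy=2.5,interpolation=cv2.INTER_CUBIC))
c=capture("scene"); cv2.imwrite("pics/s3.png",c["pixels"][:,:,::-1])
```

```text
25.225 0.6179702659283528 [-0.40882347 -0.20844072 -0.31785491] [ 0.59477817 -0.1805193   0.02064665]
28.3
```

View pics/c7.png

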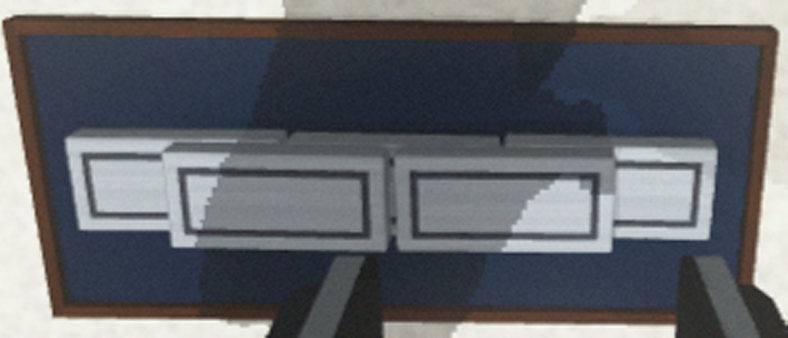

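View pics/s3.png

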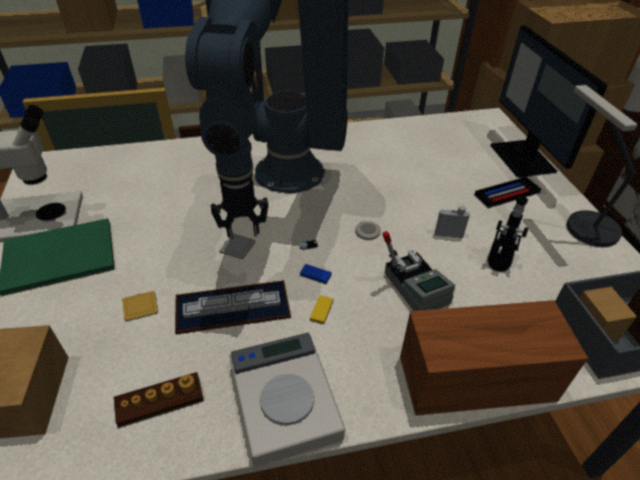

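Run:
```python
from fit import *
c=cam("fin1");A=lambda x,y:(100+(x+.5)/2.5-.5,190+(y+.5)/2.5-.5)
b=lambda l,h:[((-20,-42,h),A(*l[0])),((-20,42,h),A(*l[1])),((20,42,h),A(*l[2])),((20,-42,h),A(*l[3]))]
n,r=fit(c,b([(396,157),(614,158),(612,250),(397,249)],34),[.6,-.2,0]);print("new",n,r.tolist())
d,r=fit(c,b([(164,154),(386,157),(388,250),(170,247)],34),[.6,-.3,0]);print("d",d,r.tolist())
t,r=fit(c,[((-65,-149,11),A(7,22)),((-65,149,11),A(775,33)),((65,149,11),A(748,324)),((65,-149,11),A(54,316))],[.6,-.2,0]);print("tray",t)
R=Ro.from_euler('z',t[2]).as_matrix()[:2,:2]
print("in tray: new",(n[:2]-t[:2])@R*1000,n[2]-t[2],"d",(d[:2]-t[:2])@R*1000,d[2]-t[2])
W=cloud(c)
for x in (430,505,590): u,v=map(int,A(x,205));print(np.nanmedian(W[v-4:v+5,u-4:u+5].reshape(-1,3),0)[2])
```

```text
new [ 0.59358696 -0.20954587 -0.007666  ] [[-1.4, -0.9], [1.0, -0.7], [0.2, 1.1], [-0.1, 1.0]]
d [ 0.59279963 -0.29645792 -0.02519249] [[-1.0, -1.1], [-0.1, -0.3], [0.2, 1.1], [0.8, 0.4]]
tray [ 0.59387092 -0.25398467 -0.01501632]
in tray: new [-0.95121171 44.42952383] 0.007350317270737157 d [ -0.43340607 -42.48455052] -0.010176171699197191
0.03446213688053033
0.03461283602265219
0.03443926407933871
```

Run:
```python
from bench import arm
print(arm.close_job(), arm.sense()["t"])
```

```text
the job is handed in; nothing more can be done
the job is handed in; nothing more can be done
```

The job is handed in. The silver bar lies flat on the pile over the bare joint, and the hold-down bar stands open; it took about 28 s of the 58 s allowed.

**What I did:** I gripped the red grip, swung the hold-down bar to 1.84 rad and let go; it stayed open. I then gripped the silver bar's nose and slid it 86 mm straight out of the front. I lowered it onto the joint in 0.5 mm steps until it touched (about 6 N net upward push at the wrist), and only then opened the fingers.

**Last checks:**
- **Flatness:** the bar's top reads 34.4–34.6 mm along its length, against 34 mm expected.
- **Position:** measured from the image, its centre is about 1.4 mm past the joint (away from pile_d) and 1 mm to the side. It is turned about 0.4° from the row. My corner readings are good to roughly 0.5–1 mm, on top of the 2 mm calibration.
- **Gap:** there is a visible gap to pile_d of about 2–3 mm, slightly more than the nominal 2 mm.
- **Pile and surroundings:** pile_d measures within 0.5 mm of where it was before. The final scene picture shows the hold-down bar upright and everything else where it was, judged by eye.

No check failed.

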